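Ready the electrode bench: scrub the beaker, fit the spring clips

TASK

Get the electrode station ready: scrub out the glass beaker with the bottle brush, two full strokes from the floor up until half the brush head is out of the beaker, stand the brush back in its orange holder and set the beaker upright in the middle of the white stirrer. Clip every spring clip that is out on the bench onto the upright rod of its own colour, lying level with its jaws shut on the rod; do not disturb the tube rack, the wash bottle or the jar.

Things in the scene. Friction and masses are not known exactly. Their poses are not given: they have to be found in the camera images.
- clip_red: red spring clip: two plastic arms on a pivot, lying flat, 122 mm long, 24 mm high, 64 g, the same either way up; may be absent. Origin on the pivot axis at the underside; z along the pivot, x towards the jaws. Jaws from x = 0 to 54 mm with lips turned in at their ends (1 mm apart when shut); handles back to x = -68 mm, there 56 mm over their outsides when let go
- clip_red_mouth (a point): point between the jaws of the red clip where the rod belongs: x = 30 mm, y = 0, z = 12 mm in the clip's frame; the rod can lie from x = 15 to 41 mm. Handles fully pinched, the jaws open 27 mm between the lips
- clip_red_grip (a point): point midway between the handles of the red clip: x = -50 mm, y = 0, z = 12 mm in its frame. Pinch the handles here together along the clip's y to open the jaws: 47 mm over their outsides when let go, 21 mm and parallel at the stop; it takes 3 N a side at first, 10 N at the stop, so grip with 20 N or more to carry it open
- red_jaw (a joint): swing of each arm of the red clip, both alike: 0 shut, 0.26 rad at the stop (handles fully pinched), about 0.09 rad with the jaws shut on a post
- post_red: upright fixed steel rod 14 mm in diameter whose top end and foot are marked red; top at z = 140 mm; round foot 56 mm in diameter, 12 mm high. Origin at the rod's axis, on the bench
- clip_yellow: yellow spring clip: two plastic arms on a pivot, lying flat, 122 mm long, 24 mm high, 64 g, the same either way up; may be absent. Origin on the pivot axis at the underside; z along the pivot, x towards the jaws. Jaws from x = 0 to 54 mm with lips turned in at their ends (1 mm apart when shut); handles back to x = -68 mm, there 56 mm over their outsides when let go
- clip_yellow_mouth (a point): point between the jaws of the yellow clip where the rod belongs: x = 30 mm, y = 0, z = 12 mm in the clip's frame; the rod can lie from x = 15 to 41 mm. Handles fully pinched, the jaws open 27 mm between the lips
- clip_yellow_grip (a point): point midway between the handles of the yellow clip: x = -50 mm, y = 0, z = 12 mm in its frame. Pinch the handles here together along the clip's y to open the jaws: 47 mm over their outsides when let go, 21 mm and parallel at the stop; it takes 3 N a side at first, 10 N at the stop, so grip with 20 N or more to carry it open
- yellow_jaw (a joint): swing of each arm of the yellow clip, both alike: 0 shut, 0.26 rad at the stop (handles fully pinched), about 0.09 rad with the jaws shut on a post
- post_yellow: upright fixed steel rod 14 mm in diameter whose top end and foot are marked yellow; top at z = 140 mm; round foot 56 mm in diameter, 12 mm high. Origin at the rod's axis, on the bench
- clip_blue: blue spring clip: two plastic arms on a pivot, lying flat, 122 mm long, 24 mm high, 64 g, the same either way up; may be absent. Origin on the pivot axis at the underside; z along the pivot, x towards the jaws. Jaws from x = 0 to 54 mm with lips turned in at their ends (1 mm apart when shut); handles back to x = -68 mm, there 56 mm over their outsides when let go
- clip_blue_mouth (a point): point between the jaws of the blue clip where the rod belongs: x = 30 mm, y = 0, z = 12 mm in the clip's frame; the rod can lie from x = 15 to 41 mm. Handles fully pinched, the jaws open 27 mm between the lips
- clip_blue_grip (a point): point midway between the handles of the blue clip: x = -50 mm, y = 0, z = 12 mm in its frame. Pinch the handles here together along the clip's y to open the jaws: 47 mm over their outsides when let go, 21 mm and parallel at the stop; it takes 3 N a side at first, 10 N at the stop, so grip with 20 N or more to carry it open
- blue_jaw (a joint): swing of each arm of the blue clip, both alike: 0 shut, 0.26 rad at the stop (handles fully pinched), about 0.09 rad with the jaws shut on a post
- post_blue: upright fixed steel rod 14 mm in diameter whose top end and foot are marked blue; top at z = 140 mm; round foot 56 mm in diameter, 12 mm high. Origin at the rod's axis, on the bench
- beaker: loose straight glass beaker, 110 mm high, 66 mm outside diameter, walls 4 mm, floor 6 mm thick, about 0.22 kg. Origin at the centre of its underside, z up
- stirrer: fixed white stirrer, a flat square box 130 by 130 mm and 36 mm high with a round grey plate on its top (z = 36 mm). Origin at the centre of its underside
- brush: round bottle brush standing head down in its holder, 205 mm long, 90 g. Origin at the bottom end of the head, z along the brush to the handle. Head 34 mm in diameter, z 0 to 76 mm; wire 8 mm in diameter; blue handle 20 mm in diameter, z 130 to 205 mm
- brush_grip (a point): middle of the brush's handle, on its axis, 168 mm from the bottom end
- holder: fixed orange cup for the brush: outside diameter 52 mm, inside 44 mm, 95 mm high, floor 6 mm thick, on a foot 84 mm in diameter and 6 mm high. Origin at the centre of its underside
- tube_rack: bystander: loose black rack of sample tubes, 62 by 210 mm, 101 mm high
- wash_bottle: bystander: loose white bottle with a red cap, 64 mm in diameter, 150 mm high
- reagent_jar: bystander: loose amber jar, 68 mm in diameter, 90 mm high
Not all that is in view belongs to the job. Of the things that look like the stirrer, take the one that is nearest to the robot's base at the start. What is shaped like the beaker but green is not meant.

How it is judged:
On the way, in this order (a step that is already met when the one before it is completed fails the run):
1. the brush head goes down to the beaker's floor (within 16 mm of it) (z of brush in the frame of beaker below 0.022 m and horizontal distance between brush and beaker below 0.03 m and height (world z) of brush above -0.01 m), for 0.1 s.
2. the brush head is drawn up about half out of the beaker (its lower end more than 55 mm above the beaker's underside) (z of brush in the frame of beaker above 0.055 m and horizontal distance between brush and beaker below 0.04 m), for 0.1 s.
3. the brush head goes down to the beaker's floor a second time (all of step 1), for 0.1 s.
4. the brush head is drawn up a second time (all of step 2), for 0.1 s.
At the end, for the whole second after the job is handed in: Brush on its holder's floor (within 14 mm), tilt < 0.25 rad; beaker upright on the stirrer within 25 mm of its centre; each clip present holds its own colour's rod: mouth within 18 mm of the axis, 18 to 145 mm high, jaw 0.045 to 0.16 rad, level within 0.35 rad; all at rest (z of brush in the frame of holder below 0.02 m and horizontal distance between brush and holder below 0.012 m and angle between brush's own z axis and vertical below 0.25 rad and linear speed of each of brush, beaker, clip_red, clip_yellow, clip_blue below 0.03 m/s and angle between beaker's own z axis and vertical below 0.1 rad and horizontal distance between beaker and stirrer below 0.025 m and z of beaker in the frame of stirrer between 0.03 and 0.042 m and horizontal distance between clip_red_mouth and post_red below 0.018 m and height (world z) of clip_red_mouth between 0.018 and 0.145 m and value of joint red_jaw between 0.045 and 0.16 rad and (angle between clip_red's own z axis and vertical below 0.35 rad or angle between clip_red's own z axis and vertical above 2.79 rad) and horizontal distance between clip_yellow_mouth and post_yellow below 0.018 m and height (world z) of clip_yellow_mouth between 0.018 and 0.145 m and value of joint yellow_jaw between 0.045 and 0.16 rad and (angle between clip_yellow's own z axis and vertical below 0.35 rad or angle between clip_yellow's own z axis and vertical above 2.79 rad) and horizontal distance between clip_blue_mouth and post_blue below 0.018 m and height (world z) of clip_blue_mouth between 0.018 and 0.145 m and value of joint blue_jaw between 0.045 and 0.16 rad and (angle between clip_blue's own z axis and vertical below 0.35 rad or angle between clip_blue's own z axis and vertical above 2.79 rad)); the robot touches nothing.
It fails at once if the tube rack is moved more than 30 mm or tipped (distance of tube_rack from where it was at the start of the episode above 0.03 m or angle between tube_rack's own z axis and vertical above 0.3 rad).
It fails at once if the wash bottle is moved more than 30 mm or tipped (distance of wash_bottle from where it was at the start of the episode above 0.03 m or angle between wash_bottle's own z axis and vertical above 0.3 rad).
It fails at once if the reagent jar is moved more than 30 mm or tipped (distance of reagent_jar from where it was at the start of the episode above 0.03 m or angle between reagent_jar's own z axis and vertical above 0.3 rad).
Of clip_red, clip_yellow, clip_blue only 2 to 3 are there at a start; the rules pass over those that are not, and their reading is None.
At some moment in a run one of clip_red, clip_yellow, clip_blue, beaker may be knocked a few centimetres aside while the robot is not near it.
It also fails if it takes over 210 s, if anything falls off the work surface, if the arm or the gripper's body presses on something with over 40 N, if the wrist force passes 120 N, or if a joint passes its speed limit or range.

ROBOT

A 7-joint arm with a two-finger parallel gripper is mounted at the origin on the work surface. World frame = base frame: x ahead of the robot, y to its left, z up, the work surface at z = 0. Lengths are in m, angles in rad, forces in N, time in s.
With the tool pointing down it reaches from about 0.4 to 0.875 m from the base axis. Payload 6.5 kg.
Tool frame: the origin (TCP) lies at the very end of the fingers, on their centre line; the grasp point (between the pads) lies 19 mm behind it; z points along the fingers, y is the line along which they close (so a half turn about z gives the same grasp; the last joint's range is limited). The gripper opens to 85 mm and grips with 20 to 120 N. Pads are 22 mm wide; open, the fingers measure 114 mm over their backs; the gripper's body (76 mm by 85 mm) begins 54 mm behind the grasp point. The pads swing forward as they close: fully open they stand 13 mm farther back than shut.
Start: joints at [1.046, 0.536, -0.004, 1.538, 0.003, 1.067, -0.071], TCP at [0.288, -0.583, 0.231] pointing down, gripper open.
Joint ranges: [-2.7, 2.7], [-0.37, 2.16], [-1.27, 1.26], [0.24, 2.4], [-1.31, 4.45], [0.19, 1.91], [-2.76, 2.76]. Speed limits (rad/s): [2.39, 2.39, 3.14, 3.14, 3.14, 3.14, 3.14].

INTERFACE

Orientations are given as [roll, pitch, yaw] about the fixed x, y, z axes, in that order (R = Rz(yaw) Ry(pitch) Rx(roll)).
In Python, from rig import manip gives the robot as it stands. Calls block until the motion is done:
- manip.move_to(position, orientation): joint-space move of the TCP to a pose.
- manip.move_straight(position, v=0.15, orientation=None, force_limit=None): straight line of the TCP; orientation=None keeps the orientation; v is the mean speed in m/s. With force_limit (N) it stops when the force on the tool has changed by that much, and returns True; else False.
- manip.move_j(angles): joint-space move.
- manip.open_gripper() and manip.grasp(grip_force=None): open the fingers fully, or close them until they stop; grip_force is the grip in N (None keeps the last).
- manip.sleep(seconds).
- manip.inverse_kinematics(position, orientation): joint angles nearest the present ones, or None.
- manip.grab_frame(name): name is "scene" or "top" or "wrist"; returns a dict with "color" (480x640x3 uint8, red, green, blue), "intrinsics" (3x3 intrinsics, pixels), "R" (3x3) and "t" (3): a world point X has camera coordinates R X + t. Camera axes: x right, y down, z forward; pixel columns grow to the right and rows downward; lengths in m; the calibration is good to about 2 mm. A picture is of the moment at which its call begins. There is no depth.
A pose or a line that the arm cannot do raises manip.PlanningError and nothing moves.
- manip.sign_off(): hands the job in; it is judged then, once.
Readings, each from a call of its own:
- manip.read_t(): time.
- manip.read_joint_positions(): joint angles.
- manip.read_dq(): joint speeds.
- manip.read_joint_efforts(): joint torques, N m.
- manip.read_tool_pos(): TCP position.
- manip.read_tool_rot(): TCP orientation.
- manip.read_wrist_force(): force on the tool from outside, world axes, zero at the start.
- manip.read_ft_torque(): the same for the moment, N m.
- manip.read_width(): finger opening in m.
- manip.read_grip_force(): force on a finger pad.
Only numpy, scipy, OpenCV 4.12 (cv2) and the standard library are available. Lean on these libraries where they do the work, as an engineer would, in place of code of your own. Each camera call takes 0.05 s, during which the arm holds its last target. There are 200 camera calls.

## Working session

There is one attempt and no reset: what is moved stays moved. The work goes in short steps, each a Python script; the robot and the scene stay as the last script left them, time stands still between calls to the robot, and variables do not carry over. Pictures are saved under pics/ and viewed, at most 14 in all, crops included, and the job is handed in when it is done.

```bash
mkdir -p pics; ls
python3 - <<'E'
from rig import manip
import cv2,numpy as np
for n in("scene","top"):
    f=manip.grab_frame(n);cv2.imwrite(f"pics/{n}0.png",f["color"][:,:,::-1])
    R,t=np.array(f["R"]),np.array(f["t"]);print(n,np.round(f["intrinsics"],1).tolist(),np.round(R,3).tolist(),np.round(-R.T@t,3))
print(manip.read_tool_rot(),manip.read_t())
E
```

```text
pics
scene [[484.2, 0.0, 318.9], [0.0, 484.2, 241.3], [0.0, 0.0, 1.0]] [[-0.736, 0.677, 0.008], [0.374, 0.416, -0.829], [-0.565, -0.607, -0.559]] [1.257 0.574 0.819]
top [[480.0, 0.0, 314.3], [0.0, 480.0, 240.5], [0.0, 0.0, 1.0]] [[0.003, -1.0, -0.017], [-0.985, -0.0, -0.172], [0.172, 0.018, -0.985]] [ 0.306 -0.159  1.515]
[-3.14002061e+00  1.18201360e-04  4.58900892e-01] 0.1
```

View pics/scene0.png

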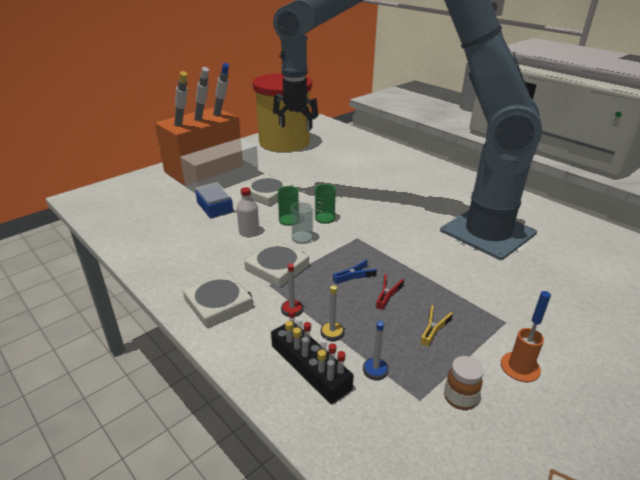

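View pics/top0.png

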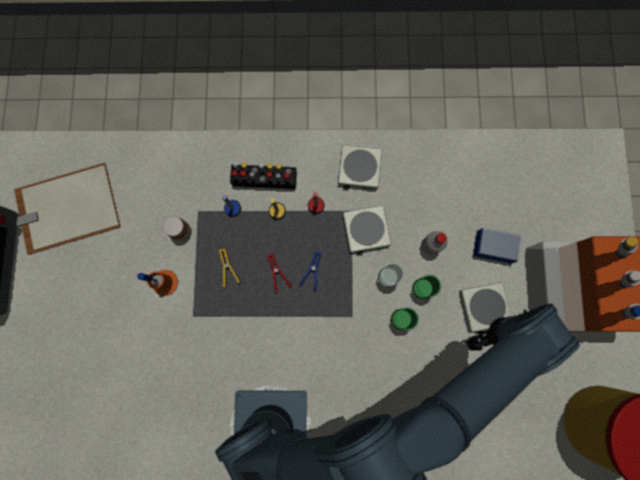

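The scene view shows red, yellow and blue clips on the mat at (388,291), (436,325) and (355,272). The posts stand at (291,290), (333,312) and (377,350).

Things that could be mistaken for others, in the top view:
- **Stirrers:** (360,167), (366,229) and (487,306). I want the one nearest the base.
- **Beakers:** clear at (389,277), which is the one meant. The green ones at (426,287) and (404,319) are decoys.
- **Brush and holder:** about (160,283).
- **Bystanders:** jar (177,229), wash bottle (437,242), rack (263,177).

```bash
cat > h.py <<'E'
from rig import manip
import cv2,numpy as np
def ray(f,px):
    R,t=np.array(f["R"]),np.array(f["t"]);d=R.T@np.linalg.solve(f["intrinsics"],[px[0],px[1],1.]);return -R.T@t,d
def onz(f,px,z):
    c,d=ray(f,px);return c+d*(z-c[2])/d[2]
def proj(f,X):
    p=np.array(f["intrinsics"])@(np.array(f["R"])@np.array(X)+np.array(f["t"]));return p[:2]/p[2]
def meet(rays):
    A=np.zeros((3,3));b=np.zeros(3)
    for c,d in rays:
        d=d/np.linalg.norm(d);P=np.eye(3)-np.outer(d,d);A+=P;b+=P@c
    return np.linalg.solve(A,b)
HUE={"red":((0,6),(174,180)),"yellow":((20,34),),"blue":((105,125),),"orange":((7,15),)}
def mask(f,col,smin=120,vmin=50):
    h=cv2.cvtColor(f["color"],cv2.COLOR_RGB2HSV);m=0
    for a,b in HUE[col]: m=m|cv2.inRange(h,(a,smin,vmin),(b,255,255))
    return m
def blobs(m,roi=None,amin=8):
    if roi: z=np.zeros_like(m);x0,y0,x1,y1=roi;z[y0:y1,x0:x1]=m[y0:y1,x0:x1];m=z
    n,l,s,c=cv2.connectedComponentsWithStats(m)
    return [(s[i][4],c[i].round(1).tolist(),s[i][:4].tolist()) for i in range(1,n) if s[i][4]>=amin]
E
python3 - <<'E'
from h import *
f=manip.grab_frame("top");g=manip.grab_frame("scene")
np.save("pics/top.npy",f,allow_pickle=True);np.save("pics/scene.npy",g,allow_pickle=True)
for c in HUE:
    m=mask(f,c)
    print(c,"top",[(a,p,b) for a,p,b in blobs(m,(130,150,450,330))])
    print(c,"scn",[(a,p,b) for a,p,b in blobs(mask(g,c),(180,180,560,420),15)])
for p in((360,167),(366,229),(487,306)):
    X=onz(f,p,.036);print("stirrer",X.round(3),np.hypot(*X[:2]).round(3))
a=cv2.resize(f["color"][185:325,130:330,::-1],None,fx=4,fy=4,interpolation=cv2.INTER_CUBIC)
b=cv2.resize(f["color"][195:335,330:460,::-1],None,fx=4,fy=4,interpolation=cv2.INTER_CUBIC)
cv2.imwrite("pics/c1.png",a);cv2.imwrite("pics/c2.png",b)
E
```

```text
red top [(np.int32(28), [234.2, 172.5], [232, 170, 6, 6]), (np.int32(32), [242.7, 172.8], [240, 170, 6, 7]), (np.int32(34), [268.9, 174.0], [266, 171, 7, 7]), (np.int32(29), [286.3, 175.1], [284, 173, 6, 6]), (np.int32(11), [314.7, 195.3], [314, 193, 3, 5]), (np.int32(56), [311.3, 204.4], [308, 199, 7, 12]), (np.int32(81), [319.1, 205.4], [315, 198, 9, 15]), (np.int32(83), [440.7, 237.7], [436, 233, 10, 10]), (np.int32(191), [276.0, 271.3], [267, 254, 24, 39])]
red scn [(np.int32(62), [245.2, 191.1], [241, 187, 9, 9]), (np.int32(33), [290.3, 266.9], [288, 264, 6, 7]), (np.int32(256), [386.5, 293.8], [376, 274, 28, 35]), (np.int32(185), [291.7, 308.2], [282, 300, 20, 18]), (np.int32(52), [306.7, 326.2], [304, 322, 7, 9]), (np.int32(56), [331.8, 347.9], [329, 344, 7, 9]), (np.int32(59), [340.8, 355.6], [338, 351, 7, 10])]
yellow top [(np.int32(25), [243.4, 165.0], [241, 163, 6, 5]), (np.int32(24), [269.5, 166.1], [267, 164, 6, 5]), (np.int32(26), [278.2, 166.4], [276, 164, 6, 6]), (np.int32(160), [277.0, 210.7], [269, 203, 16, 16]), (np.int32(218), [226.4, 266.3], [219, 249, 21, 39])]

[... 507 characters left out ...]
140.9, 276.0], [138, 274, 7, 5])]
blue scn [(np.int32(400), [215.0, 206.5], [196, 191, 37, 26]), (np.int32(379), [352.0, 272.7], [333, 260, 43, 23]), (np.int32(267), [540.7, 306.8], [533, 291, 17, 33]), (np.int32(44), [379.5, 325.4], [377, 321, 6, 9]), (np.int32(228), [375.2, 367.7], [365, 359, 22, 17])]
orange top [(np.int32(14), [184.4, 225.7], [183, 222, 4, 8]), (np.int32(385), [165.2, 282.2], [147, 270, 31, 26])]
orange scn [(np.int32(1402), [523.2, 357.7], [501, 328, 43, 54]), (np.int32(336), [462.8, 386.0], [448, 371, 33, 24]), (np.int32(19), [459.0, 406.6], [451, 403, 17, 6])]
stirrer [ 0.804 -0.278  0.036] 0.85
stirrer [ 0.601 -0.294  0.036] 0.669
stirrer [ 0.362 -0.657  0.036] 0.751
```

View pics/c1.png

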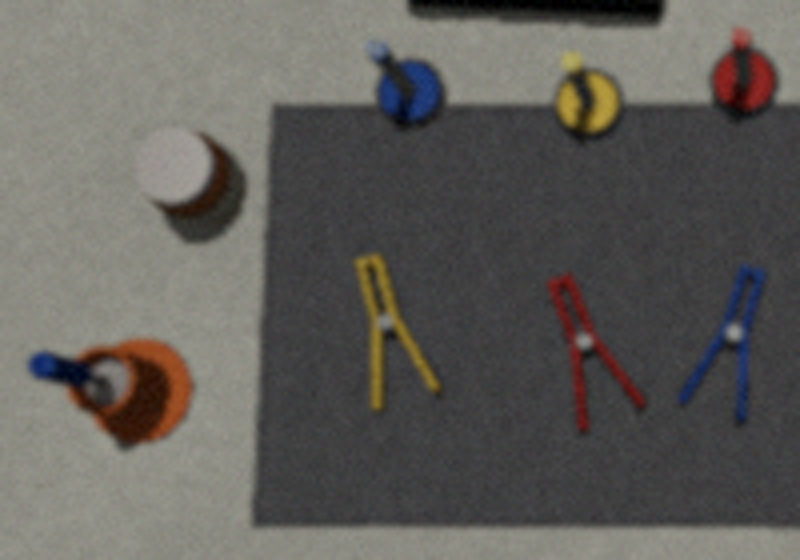

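View pics/c2.png

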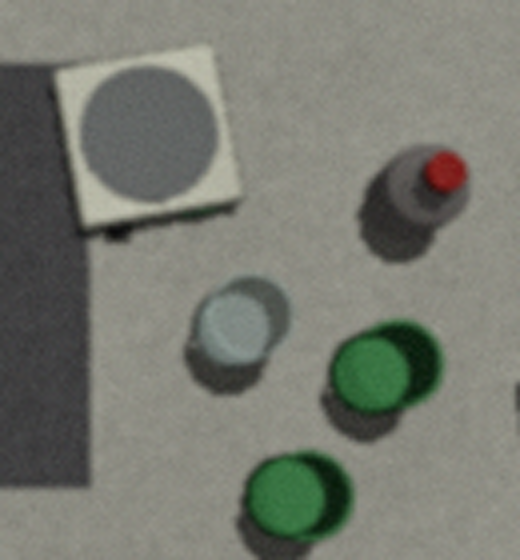

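The crops show all three clips with jaws up (+x). In crop pixels the pivots are at (385,322) yellow, (584,341) red and (733,332) blue. The stirrer at (366,229) is nearest the base at 0.67 m. The clear beaker stands upright, with its floor disc at crop (233,328), which is (388,277) in the full picture.

```bash
cat >> h.py <<'E'
ROI={"yellow":(205,235,250,305),"red":(255,240,300,305),"blue":(296,240,335,305)}
def clip(f,col,roi=None,z=.02):
    """pivot, yaw of x (jaws), length from a top view; plane at height z"""
    m=mask(f,col,90,25);r=roi or ROI[col]
    k=np.zeros_like(m);k[r[1]:r[3],r[0]:r[2]]=m[r[1]:r[3],r[0]:r[2]]
    n,l,s,_=cv2.connectedComponentsWithStats(cv2.dilate(k,np.ones((3,3))))
    i=1+np.argmax(s[1:,4]);v,u=np.nonzero((l==i)&(k>0))
    P=np.array([onz(f,(a,b),z)[:2] for a,b in zip(u,v)]);c=P.mean(0)
    w,E=np.linalg.eigh(np.cov((P-c).T));e=E[:,1]
    q=(P-c)@e;p=(P-c)@E[:,0]
    # the handle end is the wide one
    if np.ptp(p[q>np.quantile(q,.75)])>np.ptp(p[q<np.quantile(q,.25)]): e=-e;q=-q
    L=np.ptp(q);piv=c+e*(q.max()+q.min())/2+e*.007  # pivot lies 7 mm ahead of the middle
    return piv,np.arctan2(e[1],e[0]),L,len(P)
def axispts(m):
    v,u=np.nonzero(m);P=np.c_[u,v].astype(float);c=P.mean(0);e=np.linalg.svd(P-c,full_matrices=False)[2][0]
    q=(P-c)@e;return c+e*q.min(),c+e*q.max()
E
python3 - <<'E'
from h import *
f=np.load("pics/top.npy",allow_pickle=True).item();g=np.load("pics/scene.npy",allow_pickle=True).item()
for c in ROI: p,y,L,n=clip(f,c);print(c,p.round(4),round(y,3),round(L,4),n,"pivot seen",onz(f,{"yellow":(226.25,265.5),"red":(276,270.25),"blue":(313.25,268)}[c],.024)[:2].round(4))
# posts: tops (two views, z~.135) and feet centres
tops={"red":((314.7,195.3),(290.3,266.9)),"yellow":((272.8,200.3),(333,290.5)),"blue":((224.2,197.6),(379.5,325.4))}
for c,(a,b) in tops.items(): print("post",c,meet([ray(f,a),ray(g,b)]).round(4))
for c,(x,y) in {"red":(744,81),"yellow":(588,102),"blue":(410,91)}.items(): print("foot",c,onz(f,(130+x/4-.4,185+y/4-.4),.012).round(4))
# stirrer, beaker
print("stirrer",onz(f,(330+149/4-.4,195+134/4-.4),.036).round(4),"beaker floor",onz(f,(330+233/4-.4,195+328/4-.4),.006).round(4))
# brush handle
def sub(m,r): k=np.zeros_like(m);k[r[1]:r[3],r[0]:r[2]]=m[r[1]:r[3],r[0]:r[2]];return k
A=axispts(sub(mask(f,"blue",90,20),(130,265,160,290)));B=axispts(sub(mask(g,"blue",90,20),(525,280,560,335)))
A=sorted(A,key=lambda p:p[0]);B=sorted(B,key=lambda p:p[1]);print(np.round(A,1),np.round(B,1))
for a,b in zip(A,B): print("handle",meet([ray(f,a),ray(g,b)]).round(4))
# holder foot from orange hull, top
m=sub(mask(f,"orange",100,30),(140,262,190,305));v,u=np.nonzero(m)
print("holder box",u.min(),u.max(),v.min(),v.max())
for n,p,z in(("jar",(174,227),.09),("wash",(441,238),.15),("rack",(263,170),.1)): print(n,onz(f,p,z).round(3))
E
```

```text
yellow [0.4901 0.1465] 0.281 0.1213 275 pivot seen [0.4867 0.1442]
red [ 0.4757 -0.0096] 0.377 0.121 240 pivot seen [ 0.472  -0.0124]
blue [ 0.4818 -0.129 ] -0.267 0.1198 213 pivot seen [ 0.4792 -0.1288]
post red [ 0.6853 -0.1358  0.1326]
post yellow [ 0.6695 -0.0099  0.1303]
post blue [0.6777 0.1346 0.1328]
foot red [ 0.6851 -0.1354  0.012 ]
foot yellow [ 0.6678 -0.0098  0.012 ]
foot blue [0.6771 0.1343 0.012 ]
stirrer [ 0.6038 -0.2968  0.036 ] beaker floor [ 0.4544 -0.363   0.006 ]
[[137.7 275. ]
 [151.1 278.6]] [[546.4 291.1]
 [535.1 323. ]]
handle [0.4377 0.3444 0.2183]
handle [0.435  0.3411 0.1302]
holder box 147 177 270 295
jar [0.597 0.295 0.09 ]
wash [ 0.552 -0.499  0.15 ]
rack [0.773 0.026 0.1  ]
```

Everything agrees with what was given: clip lengths are about 121 mm, post tops and feet line up, and the handle end heights fit. I'll start with the brush.

```bash
cat >> h.py <<'E'
PI=np.pi
def go(x,y,z,yaw=0,v=None):
    if v: return manip.move_straight([x,y,z],v=v,orientation=[PI,0,yaw])
    return manip.move_to([x,y,z],[PI,0,yaw])
def save(name,n,crop=None,s=1):
    f=manip.grab_frame(name);a=f["color"]
    if crop: a=a[crop[1]:crop[3],crop[0]:crop[2]]
    cv2.imwrite(f"pics/{n}.png",cv2.resize(a,None,fx=s,fy=s,interpolation=cv2.INTER_CUBIC)[:,:,::-1]);return f
E
python3 - <<'E'
from h import *
manip.open_gripper()
go(.4,-.4,.38);print(manip.read_joint_positions());go(.436,.342,.36);print(manip.read_joint_positions())
go(.436,.342,.157,0,.12)
manip.grasp(40);print(manip.read_width(),manip.read_tool_pos(),manip.read_wrist_force(),manip.read_t())
go(.436,.342,.37,0,.15);print(manip.read_width(),manip.read_wrist_force())
go(.4544,-.363,.37)
f=manip.grab_frame("top");g=manip.grab_frame("scene")
np.save("pics/top.npy",f,allow_pickle=True);np.save("pics/scene.npy",g,allow_pickle=True)
print(manip.read_t(),manip.read_tool_pos())
a=f["color"][180:380,300:500];b=g["color"][60:260,220:420]
cv2.imwrite("pics/b1.png",cv2.resize(np.hstack([a,b]),None,fx=2,fy=2)[:,:,::-1])
E
```

```text
[ 0.6679088   0.26863285  0.05005285  1.5754388  -0.0129711   1.29871289
 -0.85176768]
[-0.07626655  0.38168944 -0.8828243   1.59487932  0.3028629   1.30939849
 -2.57530391]
0.019264566489260938 [0.43608789 0.34223556 0.15715255] [-0.16089462 -0.77223471  0.99839447] 6.5167
0.01913059187408555 [ 0.78380763 -0.31362952 -1.72974023]
10.6833 [ 0.45500003 -0.36213702  0.37003223]
```

View pics/b1.png

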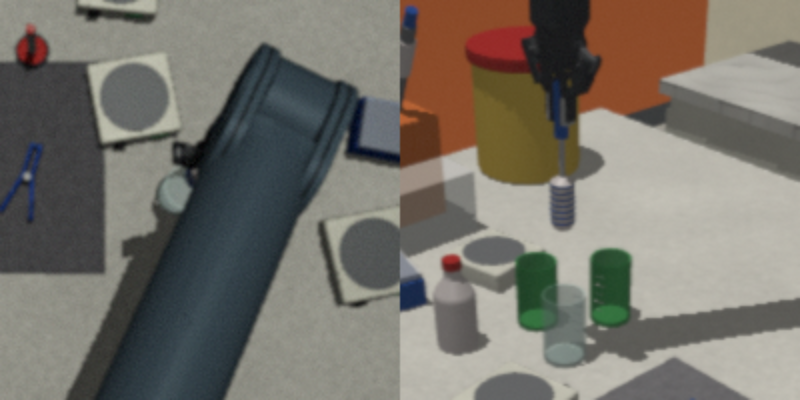

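The brush hangs vertically in the gripper. In the scene view its lower end is at (302,173), above the clear beaker with rim at (302,209) and floor centre at (302,237). I'll check both against projections, then scrub.

Run:
```python
from h import *
g=np.load("pics/scene.npy",allow_pickle=True).item()
print(proj(g,[.455,-.362,.219]),"rim",proj(g,[.4544,-.363,.11]),"floor",proj(g,[.4544,-.363,.003]))
x,y=.4544,-.363
ok=abs(proj(g,[x,y,.003])-[302,237]).max()<4
if ok:
    for z in(.2,): go(x,y,z,0,.15)
    for k in range(2):
        s=manip.move_straight([x,y,.159],v=.08,force_limit=8);print("down",s,manip.read_tool_pos(),manip.read_wrist_force())
        manip.sleep(.4)
        go(x,y,.245,0,.08);manip.sleep(.4);print("up",manip.read_tool_pos())
        if k==0: save("scene","b2",(220,60,420,260),3)
    go(x,y,.37,0,.15)
    print(manip.read_width(),manip.read_t())
```

```text
[301.640476   173.06641627] rim [302.02679637 206.67666717] floor [302.43988616 237.13928486]
down True [ 0.45336426 -0.36227554  0.15712397] [0.48488226 0.49300003 4.68658841]
up [ 0.45436908 -0.36295123  0.24488158]
down False [ 0.45481615 -0.3632661   0.15960165] [ 0.92159684 -0.1555837  -1.47542188]
up [ 0.45437799 -0.36292389  0.24487661]
0.01886369095177112 18.8417
```

View pics/b2.png

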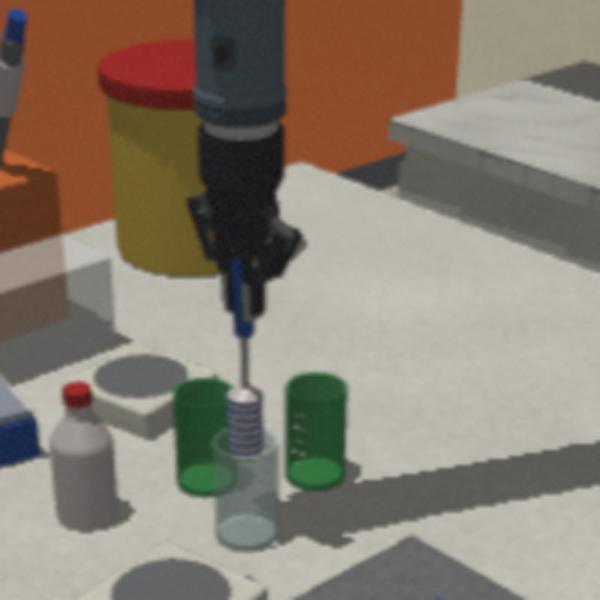

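The brush is drawn up about 70 % out of the beaker, and both strokes registered by height. Next the brush goes back, then I check it.

Run:
```python
from h import *
go(.436,.342,.37);go(.436,.342,.27,0,.15)
s=manip.move_straight([.436,.342,.157],v=.06,force_limit=10);print(s,manip.read_tool_pos(),manip.read_wrist_force())
manip.open_gripper();manip.sleep(.3)
go(.436,.342,.33,0,.15)
go(.40,.1,.40)
f=manip.grab_frame("top");g=manip.grab_frame("scene")
np.save("pics/top.npy",f,allow_pickle=True)
a=f["color"][180:380,300:500];b=g["color"][260:400,450:590];c=f["color"][160:360,100:300]
b=cv2.resize(b,(400,400));a=cv2.resize(a,(400,400))
cv2.imwrite("pics/b3.png",np.hstack([a,b])[:,:,::-1])
print(manip.read_t())
```

```text
False [0.43614865 0.3420959  0.15723207] [ 0.12539611 -0.28817285 -1.43100969]
27.55
```

View pics/b3.png

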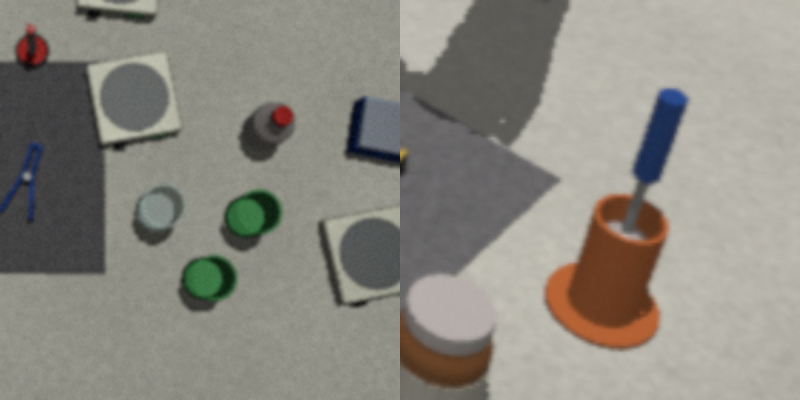

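The brush stands in its holder. The beaker has been knocked: its floor disc is now at top px (378,285.5), where before it was (388,277). I'll pick it up from the new place.

Run:
```python
from h import *
f=np.load("pics/top.npy",allow_pickle=True).item()
X=onz(f,(377.8,285.3),.006);x,y=X[:2];print(X, proj(f,[x,y,.11]),"rim seen ~(380.5,282.5)")
W=.3
go(x,y,.25,W);
print(manip.move_straight([x,y,.056],v=.1,force_limit=8))
manip.grasp(30);print(manip.read_width(),manip.read_grip_force())
go(x,y,.16,W,.1);print(manip.read_width(),manip.read_wrist_force())
go(.6038,-.2968,.16,W,.12)
print(manip.move_straight([.6038,-.2968,.092],v=.05,force_limit=6),manip.read_tool_pos(),manip.read_wrist_force())
manip.open_gripper();manip.sleep(.3)
go(.6038,-.2968,.25,W,.12)
go(.40,.1,.40);f=manip.grab_frame("top");np.save("pics/top.npy",f,allow_pickle=True)
a=f["color"][185:325,190:450];cv2.imwrite("pics/b4.png",cv2.resize(a,None,fx=3,fy=3,interpolation=cv2.INTER_CUBIC)[:,:,::-1])
for c in ROI:
    p,yw,L,n=clip(f,c);print(c,p.round(4),round(yw,3),round(L,4),n)
print(manip.read_t())
```

```text
[ 0.4270227  -0.33097686  0.006     ] [381.81982822 282.45850956] rim seen ~(380.5,282.5)
False
0.06688277993313842 32.72841805592179
0.06627177137514283 [ 0.08002477  1.08217882 -2.55152706]
True [ 0.60359273 -0.29670013  0.09260314] [-0.54771905  0.59410776  5.64723411]
yellow [0.505  0.1501] 0.342 0.0904 193
red [ 0.4756 -0.0095] 0.371 0.1211 241
blue [ 0.4817 -0.1288] -0.279 0.119 210
39.6417
```

View pics/b4.png

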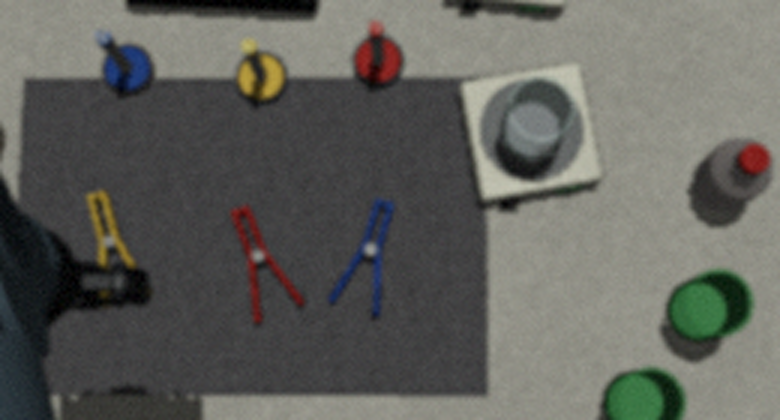

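The beaker sits near the middle of the stirrer plate, at crop (533,125). The red and blue clips have not moved, and the yellow is partly behind the gripper. Blue goes first.

```bash
cat >> h.py <<'E'
POST={"red":(.6852,-.1356),"yellow":(.6686,-.0099),"blue":(.6774,.1345)}
def pick(piv,yaw,off=0):
    e=np.array([np.cos(yaw),np.sin(yaw)]);n=np.array([-e[1],e[0]])
    g=np.array(piv)-.05*e+off*n
    go(*g,.2,yaw);print("touch",manip.move_straight([*g,.004],v=.1,force_limit=8))
    manip.grasp(50);print("w",manip.read_width(),manip.read_grip_force(),manip.read_tool_pos())
    go(*g,.22,yaw,.12);print("w",manip.read_width())
def pre(col,d=.07,z=.22):
    p=POST[col];go(p[0]-.08-d,p[1],z,0)
E
python3 - <<'E'
from h import *
pick((.4805,-.129),-.272,-.006)
pre("blue",.06)
p=POST["blue"];go(p[0]-.14,p[1],.09,0,.12)
f=manip.grab_frame("top");g=manip.grab_frame("scene");np.save("pics/top.npy",f,allow_pickle=True);np.save("pics/scene.npy",g,allow_pickle=True)
a=cv2.resize(f["color"][190:290,190:290],(400,400),interpolation=cv2.INTER_CUBIC);b=cv2.resize(g["color"][280:380,340:440],(400,400),interpolation=cv2.INTER_CUBIC)
cv2.imwrite("pics/b5.png",np.hstack([a,b])[:,:,::-1]);print(manip.read_t(),manip.read_tool_pos())
E
```

```text
touch False
w 0.017926240568375582 49.17279303073883 [ 0.43142187 -0.12112558  0.00469192]
w 0.017178688477629423
47.8833 [0.53796048 0.13467197 0.09074938]
```

View pics/b5.png

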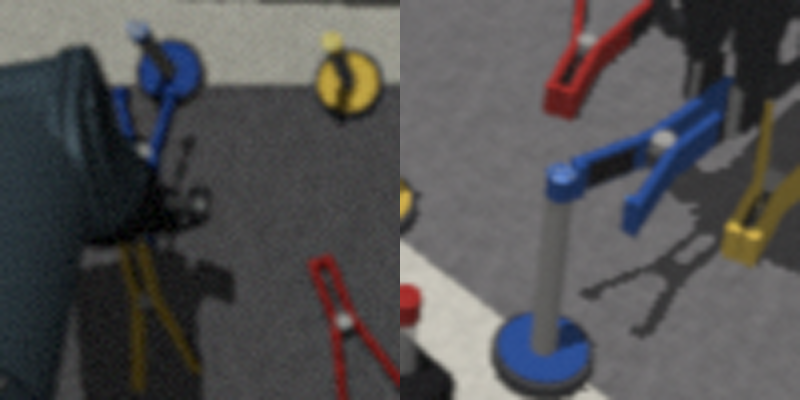

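The clip is held open. In the top crop the lip tips are at (122,92) and (172,96), with the mouth facing the rod. I'll measure the lateral error.

Run:
```python
from h import *
f=np.load("pics/top.npy",allow_pickle=True).item();g=np.load("pics/scene.npy",allow_pickle=True).item()
for p in((122,92),(172,96),(144,149)): print(onz(f,(190+p[0]/4-.4,190+p[1]/4-.4),.108).round(4))
T=[.538,.1347]
for dx,dy in((.104,.0165),(.104,-.0165),(.05,0)): X=[T[0]+dx,T[1]+dy,.108]; print("exp",(proj(f,X)-190)*4,(proj(g,X)-[340,280])*4+[400,0])
```

```text
[0.6372 0.1514 0.108 ]
[0.634  0.1134 0.108 ]
[0.5933 0.1332 0.108 ]
exp [120.8514102   84.13839913] [626.11371242 201.07118128]
exp [164.41904008  84.10028519] [577.66571211 168.08455855]
exp [140.11157032 154.28969084] [667.15638427 136.99057771]
```

The lateral error is 2 mm and the advance needed is about 60 mm. Insert, lower, release.

```bash
cat >> h.py <<'E'
def insert(col,adv,dy=0,zlow=.022,zin=.09):
    t=manip.read_tool_pos();x,y=t[0]+adv,POST[col][1]+dy
    go(t[0],y,zin,0,.08)
    print("hit",manip.move_straight([x,y,zin],v=.06,force_limit=8),manip.read_tool_pos())
    print("hit",manip.move_straight([x,y,zlow],v=.06,force_limit=8),manip.read_tool_pos(),manip.read_wrist_force())
    manip.open_gripper();manip.sleep(.4)
    go(x,y,.25,0,.12);print(manip.read_t())
E
python3 - <<'E'
from h import *
insert("blue",.06,.002)
go(.42,-.3,.40)
f=manip.grab_frame("top");g=manip.grab_frame("scene");np.save("pics/top.npy",f,allow_pickle=True)
for c in("yellow","red"): p,yw,L,n=clip(f,c);print(c,p.round(4),round(yw,3),round(L,4),n)
a=cv2.resize(f["color"][185:305,190:310],(400,400),interpolation=cv2.INTER_CUBIC);b=cv2.resize(g["color"][260:380,330:450],(400,400),interpolation=cv2.INTER_CUBIC)
cv2.imwrite("pics/b6.png",np.hstack([a,b])[:,:,::-1])
E
```

```text
hit False [0.59748379 0.13656237 0.08990709]
hit False [0.59832113 0.13658402 0.02241561] [ 0.49998259 -0.9344607  -0.00631653]
53.6833
yellow [0.4901 0.1464] 0.275 0.1215 273
red [ 0.4755 -0.0095] 0.368 0.1212 240
```

View pics/b6.png

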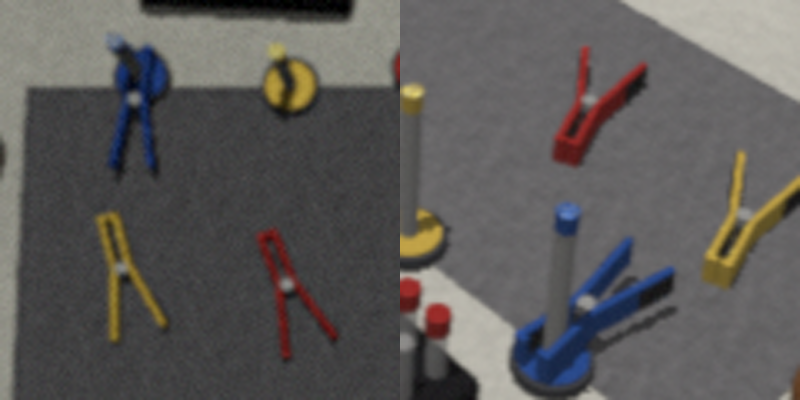

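The blue clip is shut on its rod, level and low (scene crop about (585,310)). Yellow and red have not moved. Yellow is next.

```bash
cat > one.py <<'E'
from h import *
import sys
def run(col,piv,yaw,park,n):
    pick(piv,yaw);pre(col,.06);p=POST[col];go(p[0]-.14,p[1],.09,0,.12)
    insert(col,.06)
    go(*park)
    f=manip.grab_frame("top");g=manip.grab_frame("scene");np.save("pics/top.npy",f,allow_pickle=True)
    for c in("yellow","red"):
        q,yw,L,k=clip(f,c) if blobs(mask(f,c,90,25),ROI[c],50) else (np.zeros(2),0,0,0);print(c,q.round(4),round(yw,3),round(L,4),k)
    a=cv2.resize(f["color"][185:305,210:330],(400,400),interpolation=cv2.INTER_CUBIC);b=cv2.resize(g["color"][245:385,270:410],(400,400),interpolation=cv2.INTER_CUBIC)
    cv2.imwrite(f"pics/{n}.png",np.hstack([a,b])[:,:,::-1])
E
python3 -c "
from one import *
run('yellow',(.4885,.1455),.278,(.42,-.3,.40),'b7')"
```

```text
touch False
w 0.01768703231455737 48.939056396484375 [0.44101529 0.13225584 0.00485399]
w 0.017574370235211127
hit False [ 0.58872682 -0.00992561  0.08990666]
hit False [ 0.58955522 -0.00991392  0.02240738] [ 0.38097473 -0.53498738 -0.30675176]
69.75
yellow [0. 0.] 0 0 0
red [ 0.4757 -0.0096] 0.378 0.121 241
```

View pics/b7.png

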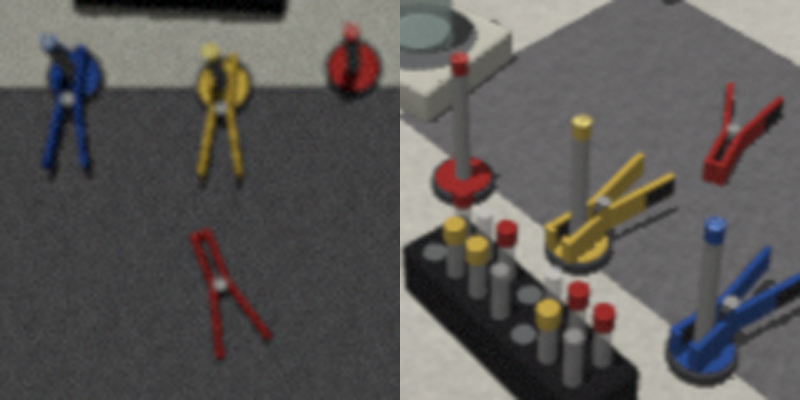

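Yellow is on its rod and level at scene crop (605,215). Red is next.

```bash
python3 -c "
from one import *
run('red',(.474,-.011),.374,(.42,.15,.42),'b8')
save('top','b9',(100,120,500,340),2)
print(manip.read_t())"
```

```text
touch False
w 0.01755821272903523 49.51147198677063 [ 0.42805599 -0.02924308  0.00472468]
w 0.017429188003918645
hit False [ 0.60532868 -0.13572598  0.08993145]
hit False [ 0.60617747 -0.13572794  0.02244238] [-0.16847834  0.62731108  0.65599085]
84.8917
yellow [0. 0.] 0 0 0
red [0. 0.] 0 0 0
86.4583
```

View pics/b8.png

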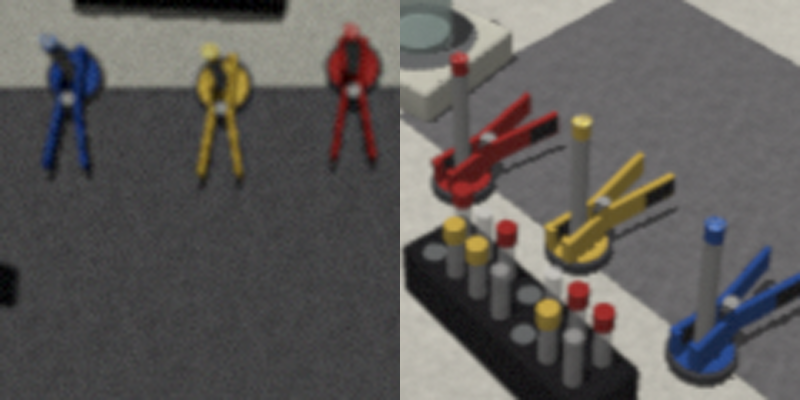

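View pics/b9.png

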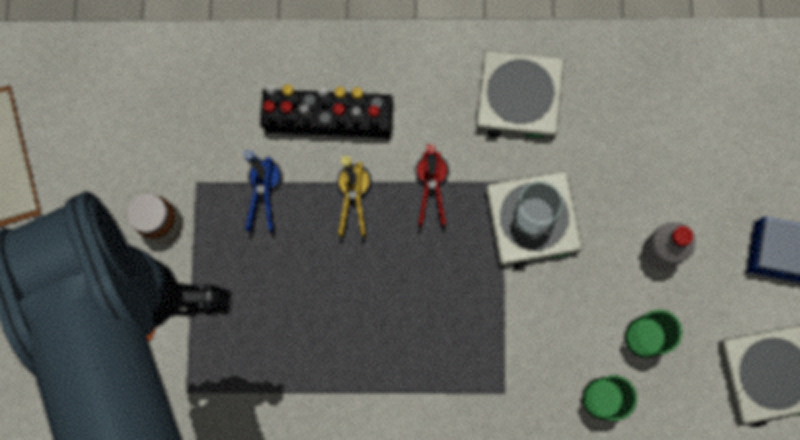

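Both views show all three clips level and shut on their own rods, the beaker on the plate at (535,215) in the crop, and the bystanders where they were. I'm handing in.

```bash
python3 -c "
from h import *
print(manip.sign_off())"
```

```text
the job is handed in; nothing more can be done
None
```

I handed in the job after about 86 s of the 210 s: the beaker was scrubbed twice and set on the nearest stirrer, the brush put back in its holder, and all three clips shut on their own rods; the sign-off call returned no verdict.

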